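# Put away porcelain spot plates on a pile of unknown height

### The arm

A 6-joint arm with a two-finger parallel gripper is mounted at the origin on a cart in front of the work surface, level with it; the furniture and walls round the work are solid. World frame = base frame: x ahead of the robot, y to its left, z up, the work surface at z = 0. Lengths are in m, angles in rad, forces in N, time in s.
With the tool pointing down it reaches from about 0.35 to 0.925 m from the base axis. Payload 6.4 kg.
Tool frame: the origin (TCP) lies on the mounting face of the last link; the fingertips stand 173 mm ahead of it and the grasp point (between the pads) lies 155 mm ahead of it; z points along the fingers, y is the direction in which the jaws open and shut (so a half turn about z gives the same grasp; the last joint's range is limited). The gripper opens to 85 mm and grips with 20 to 120 N. Pads are 22 mm wide; open, the fingers measure 114 mm over their backs; the gripper's body (76 mm by 85 mm) begins 54 mm behind the grasp point. The pads swing forward as they close: fully open they stand 13 mm farther back than shut.
Start: joints at [1.033, 0.245, 1.558, -0, 1.339, -0.174], TCP at [0.231, 0.607, 0.405] pointing down, gripper open.
Joint ranges: [-3.13, 3.13], [-1.02, 2.26], [0.13, 2.54], [-0.95, 4.09], [0.21, 2.88], [-2.74, 2.74]. Speed limits (rad/s): [2.57, 2.57, 3.14, 3.14, 3.14, 3.14].

### API

Orientations are given as a unit quaternion [w, x, y, z].
In Python, from cell import telemetry, read_camera, ticket, finder gives the robot as it stands.
- The arm moves only by the tool apply_moves, never from a script. Its argument "moves" is a list of rows, each an object of numbers: "jaw": the closure, from -1 (fully open) to 1 (shut); "dx", "dy", "dz": the shift along the tool's x, y, z scaled (see below); "rx", "ry", "rz": the turn, a rotation vector about the tool's x, y, z scaled (see below). A call has 1 to 10 rows; each row is the pose to reach, as a shift and turn from the pose commanded when the call began, along the tool's axes at that moment; what a row does not reach only later rows make up. The controller multiplies each number of a shift by 1 m and each number of a turn by 30 degrees. A row lasts 1/12 s, in which the tool goes at most 41.7 mm and 7.16 degrees, less where a joint would pass 70% of its speed; a pose out of reach is approached as far as the arm can. A call with a number of a shift or a turn outside -1 to 1 is refused whole. A call with a gripper value outside its range is refused whole. The fingers move at their own pace and stop on an object; "grip_force" is the grip in N (left out, the last holds). Time passes only in rows, so rows that repeat a pose let the fingers close. It gives the time, the measured TCP pose, the force and the opening at its end, in the units of the state.
- telemetry.observe(): the state, without advancing time (a new reading comes with each control period).
- read_camera(name): name is "scene" or "top" or "wrist"; returns a dict with "image" (420x560x3 uint8, blue, green, red), "vfov" (degrees; the focal length in pixels is half the picture's height over the tangent of half this angle, whatever the lens; pixels are square), "cx", "cy" (the principal point, pixels), "pose" (4x4, takes a point from camera to world coordinates). Camera axes: x right, y up, looking along -z (the intrinsics and any distortion apply to the point x, -y, -z); pixel columns grow to the right and rows downward; lengths in m; the calibration is good to about 2 mm. A picture is of the moment at which its call begins. There is no depth.
- ticket.finish_job(): hands the job in, once; it reports no verdict.
Trained networks look in a picture, given as the dict that the camera call returned (one of the last four; its "shot" number tells which), for a name from the list of things; names that differ only in an ending like _2 or _b are one class to them, and where a whole thing is asked for, a point or a joint stands for the part that bears it (a point fixed in the world has none). Each returns a list of dicts, best first, with "p" (0 to 1); they miss things now and then, are a little off and sometimes report something else, mostly with a low value. They report only what shows in the picture. A call takes as long as a camera call. They do not tell look-alikes from the thing itself.
- finder.look_for(picture, target): "extent" ([left, top, right, bottom] in pixels, round what is visible of it).
The state is a dict: "time_s": time; "joints": joint angles; "joint_velocities": joint speeds; "tau": joint torques, N m; "eef_pos": TCP position; "orientation": TCP orientation; "ft_force": force on the tool from outside, world axes, zero at the start; "ft_torque": the same for the moment, N m; "gripper_width": finger opening in m.
Only numpy, scipy, OpenCV 4.12 (cv2) and the standard library are available. Lean on these libraries where they do the work, as an engineer would, in place of code of your own. Each camera call takes 0.05 s, during which the arm holds its last target. There are 200 camera calls.

### The job

Put the three loose grey porcelain spot plates away: stack the two whole ones squarely on top of the pile in the deep grey crate, and lay the one with a broken-off corner flat in the shallow steel discard tray. Nobody knows how high the pile stands, so lower each plate gently until you feel it rest before you let go: porcelain must not be dropped, even by a few millimetres, nor pressed hard (a light touch is enough). Leave the other things on the bench where they are.

Things in the scene. Friction and masses are not known exactly. Their poses are not given: they have to be found in the camera images.
- plate_a_centre (a point): centre (half-way up) of a whole grey-glazed porcelain spot plate lying flat, 110 x 60 x 12 mm with eight shallow dimples on top, about 0.19 kg; x axis along its 110 mm length, y across its 60 mm width, z up. Free to be gripped across its width
- plate_b_centre (a point): centre (half-way up) of the second whole spot plate, the same in every way
- plate_chipped_centre (a point): centre (half-way up) of the reject: the same plate, 110 x 60 x 12 mm, but with one corner (towards its +x, +y) broken off, about 32 x 26 mm of it; at its middle it still has the full 60 mm width
- crate: fixed deep grey plastic crate, open on top, outside 152 x 152 mm and 62 mm high, walls 5 mm thick; origin under its centre on the worktop, z up. In its middle lies a pile of the same spot plates, squarely under the mouth's centre, lengthwise along the crate's x axis. The pile's top lies somewhere between 17 and 51 mm above the worktop, differently each time; it lies on foam and gives way by about 1 mm for every 8 N of push, and comes back
- crate_mouth (a point): centre of the crate's mouth, level with its rim (62 mm above the worktop), straight above the middle of the pile; x axis along the length of the piled plates
- discard_tray: fixed shallow steel tray, open on top, outside 166 (along its x) x 152 mm and 34 mm high with a beaded rim that reaches up to 37 mm, walls 4 mm thick, lined with a grey foam sheet that gives way by about 1 mm for every 8 N; origin under its centre on the worktop, z up
- tray_floor (a point): centre of the foam-lined inner floor of the discard tray, 10 mm above the worktop; axes as the tray's
- timer: bystander: white laboratory timer lying flat, 62 x 66 x 19 mm; origin under its centre
- tape_roll: bystander: roll of yellow tape lying flat, 72 mm across, 18 mm high; origin under its centre
- marker: bystander: marker pen lying along its y axis, 18 x 125 x 16 mm; origin under its centre
- wash_bottle: bystander: white wash bottle with a red bent spout, 120 x 66 x 197 mm; origin under its centre
- carton: bystander: long green carton lying along its y axis, 44 x 215 x 38 mm; origin under its centre
Not all that is in view belongs to the job. Leave any blue look-alike of the part that bears plate_a_centre alone.

How it is judged:
By the outcome, as a careful person would: the job done as asked, in the order asked, and still so for the second after the job is handed in, with the robot touching nothing.
It also fails if it takes over 69 s, if anything falls off the work surface, if the arm or the gripper's body presses on something with over 40 N, if the wrist force passes 120 N, or if a joint passes its speed limit or range.

## Working session

There is one attempt and no reset: what is moved stays moved. The work goes in short steps, Python scripts to look and compute and a tool call to move; the robot and the scene stay as the last step left them, time stands still between calls to the robot, and variables do not carry over. Pictures are saved under pics/ and viewed, about 8 in all and at most 12, crops included, and the job is handed in when it is done.

Besides the shell and the picture viewer there is one more tool, called after "Request:" as a command line: name --argument value ..., lists and objects as JSON in quotes. apply_moves: Moves the arm, as the interface text tells. Its arguments: {"type":"object","properties":{"moves":{"type":"array","items":{"type":"object","properties":{"jaw":{"type":"number"},"dx":{"type":"number","minimum":-1,"maximum":1},"dy":{"type":"number","minimum":-1,"maximum":1},"dz":{"type":"number","minimum":-1,"maximum":1},"rx":{"type":"number","minimum":-1,"maximum":1},"ry":{"type":"number","minimum":-1,"maximum":1},"rz":{"type":"number","minimum":-1,"maximum":1}}}},"grip_force":{"type":"number"}},"required":["moves"]}

```bash
mkdir -p pics; ls
python3 - <<'E'
from cell import telemetry, read_camera, finder
import cv2,numpy as np
s=telemetry.observe();print({k:np.round(v,3) for k,v in s.items()})
for n in ["top","scene"]:
    p=read_camera(n);cv2.imwrite(f"pics/{n}0.png",p["image"])
    print(n,{k:(np.round(v,3).tolist() if k=="pose" else v) for k,v in p.items() if k!="image"})
    for t in ["plate_a_centre","plate_chipped_centre","crate","discard_tray","timer","tape_roll","marker","wash_bottle","carton"]:
        print(t,[(np.round(d["extent"]).tolist(),round(d["p"],2)) for d in finder.look_for(p,t)[:5]])
E
```

```text
pics
{'time_s': np.float64(0.0), 'joints': array([ 1.033,  0.246,  1.559,  0.   ,  1.339, -0.174]), 'joint_velocities': array([-0.002, -0.002,  0.002, -0.001,  0.   , -0.   ]), 'tau': array([ 1.0000e-03, -4.2951e+01, -3.2613e+01, -0.0000e+00,  6.0000e-03,
       -0.0000e+00]), 'eef_pos': array([0.231, 0.607, 0.404]), 'orientation': array([-0.   ,  0.181,  0.984, -0.001]), 'ft_force': array([-0.009, -0.232,  0.329]), 'ft_torque': array([-0.021,  0.038, -0.019]), 'gripper_width': np.float64(0.086)}
top {'vfov': 49.33979414173238, 'cx': 277.68696966397135, 'cy': 207.6432595085442, 'pose': [[-0.011, 0.987, -0.158, 0.338], [-1.0, -0.01, 0.006, -0.036], [0.005, 0.158, 0.987, 1.415], [0.0, 0.0, 0.0, 1.0]], 'shot': 1}
plate_a_centre [([414.0, 259.0, 452.0, 295.0], 0.73), ([304.0, 233.0, 329.0, 269.0], 0.71)]
plate_chipped_centre [([245.0, 227.0, 268.0, 262.0], 0.77)]
crate [([156.0, 200.0, 212.0, 258.0], 0.59)]
discard_tray [([352.0, 185.0, 414.0, 250.0], 0.75)]
timer [([225.0, 170.0, 253.0, 187.0], 0.58)]
tape_roll [([114.0, 222.0, 135.0, 291.0], 0.65), ([317.0, 189.0, 340.0, 212.0], 0.49)]
[... 221 characters left out ...]
275.553752338615, 'cy': 210.3896676879524, 'pose': [[0.75, 0.429, -0.503, -0.117], [-0.661, 0.465, -0.589, -0.813], [-0.019, 0.775, 0.632, 0.92], [0.0, 0.0, 0.0, 1.0]], 'shot': 2}
plate_a_centre [([254.0, 253.0, 294.0, 282.0], 0.88), ([324.0, 350.0, 370.0, 384.0], 0.59)]
plate_chipped_centre [([225.0, 222.0, 259.0, 249.0], 0.7)]
crate [([184.0, 173.0, 246.0, 217.0], 0.87)]
discard_tray [([311.0, 258.0, 393.0, 323.0], 0.76)]
timer [([271.0, 192.0, 296.0, 208.0], 0.81)]
tape_roll [([314.0, 237.0, 333.0, 260.0], 0.63), ([228.0, 219.0, 262.0, 249.0], 0.2)]
marker [([240.0, 204.0, 266.0, 220.0], 0.44)]
wash_bottle [([270.0, 141.0, 289.0, 183.0], 0.9)]
carton [([142.0, 170.0, 199.0, 203.0], 0.63)]
```

View pics/top0.png

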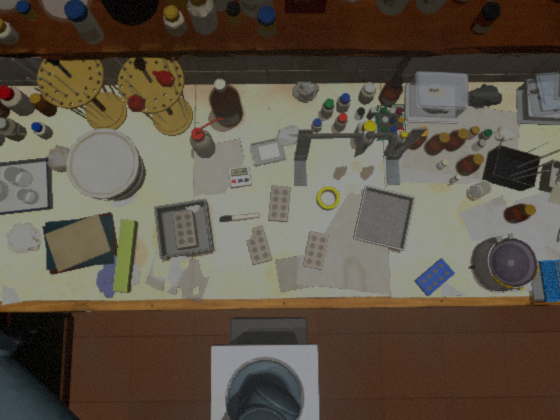

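View pics/scene0.png

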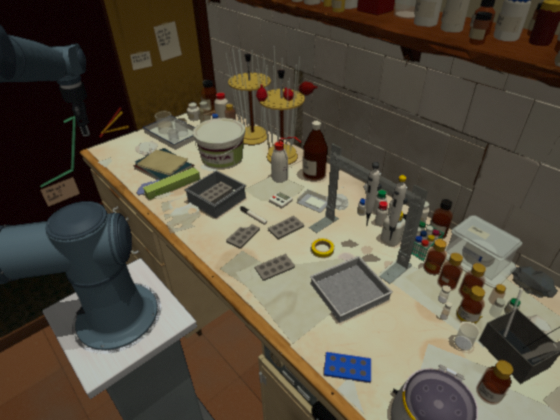

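The top view shows whole plates at about (279,203) and (316,250), and the chipped one at (260,245). The crate with its pile is at (185,230), the tray at (384,218) and the blue look-alike at (434,277). A portal frame stands behind the tray. The scene view agrees.

```bash
cat > h.py <<'E'
import numpy as np,cv2
from scipy.spatial.transform import Rotation as R
from cell import telemetry, read_camera, finder
def ray(p,u,v,z):
    f=p["image"].shape[0]/2/np.tan(np.radians(p["vfov"]/2));T=np.array(p["pose"])
    d=T[:3,:3]@np.array([(u-p["cx"])/f,-(v-p["cy"])/f,-1]);o=T[:3,3]
    return (o+d*(z-o[2])/d[2])[:2]
def pix(p,X):
    f=p["image"].shape[0]/2/np.tan(np.radians(p["vfov"]/2));T=np.array(p["pose"])
    c=T[:3,:3].T@(np.array(X)-T[:3,3]);return np.array([p["cx"]+f*c[0]/-c[2],p["cy"]-f*c[1]/-c[2]])
def tool(s=None):
    s=s or telemetry.observe();w,x,y,z=s["orientation"];return np.array(s["eef_pos"]),R.from_quat([x,y,z,w])
def goal(yaw):  # tool down; tool y axis at world angle yaw+90deg, tool x = -(yaw direction)
    c,s=np.cos(yaw),np.sin(yaw);return R.from_matrix(np.array([[-c,-s,0],[-s,c,0],[0,0,-1]]).T.T)
def move(pos,yaw):
    """shift (m, tool axes) and turn (units of 30deg) from current measured pose to pos / yaw (plate x dir)"""
    p,r=tool()
    yaw0=np.arctan2(*(-r.as_matrix()[:2,0])[::-1]);yaw=(yaw-yaw0+np.pi/2)%np.pi-np.pi/2+yaw0
    c,s=np.cos(yaw),np.sin(yaw);g=R.from_matrix(np.array([[-c,-s,0],[-s,c,0],[0,0,-1.]]))
    print("shift",np.round(r.inv().apply(np.array(pos)-p),4),"turn",np.round((r.inv()*g).as_rotvec()/np.radians(30),3),"yaw0",round(np.degrees(yaw0),1),"->",round(np.degrees(yaw),1))
def rect(p,z,u,v,w=60):
    """min-area rect, in world, of thing near pixel u,v : needs mask -> see caller"""
E
python3 - <<'E'
from h import *
p=read_camera("top")
for n,u,v,z in [("A?",279,203,.012),("B?",316.5,251,.012),("chip",259.5,245,.012),("crate",185,229.5,.062),("crate base?",185,229.5,.0),("tray",384,218,.035),("blue",434,277,.012),("post1",308,172,0),("post2",392,172,0)]:
    x=ray(p,u,v,z);print(n,x.round(3),"r",np.hypot(*x).round(3))
w=read_camera("wrist");cv2.imwrite("pics/w0.png",w["image"]);pp,r=tool()
T=np.array(w["pose"]);print("wrist cam in tool",r.inv().apply(T[:3,3]-pp).round(3),(r.inv().as_matrix()@T[:3,:3]).round(2).tolist(),w["vfov"])
c=cv2.resize(p["image"][150:300,140:430],None,fx=2.7,fy=2.7,interpolation=cv2.INTER_CUBIC);cv2.imwrite("pics/c0.png",c)
move([0.5,.15,.4],0)
E
```

```text
A? [ 0.577 -0.049] r 0.579
B? [ 0.427 -0.162] r 0.457
chip [0.447 0.012] r 0.447
crate [0.491 0.232] r 0.543
crate base? [0.498 0.244] r 0.555
tray [ 0.524 -0.369] r 0.64
blue [ 0.344 -0.518] r 0.622
post1 [ 0.678 -0.142] r 0.693
post2 [ 0.675 -0.409] r 0.79
wrist cam in tool [ 0.076 -0.     0.032] [[0.0, 0.95, 0.3], [1.0, -0.0, 0.0], [0.0, 0.3, -0.95]] 58.11249073276771
shift [-0.4139 -0.3319  0.0047] turn [-0.    -0.    -0.695] yaw0 -20.8 -> 0.0
```

View pics/c0.png

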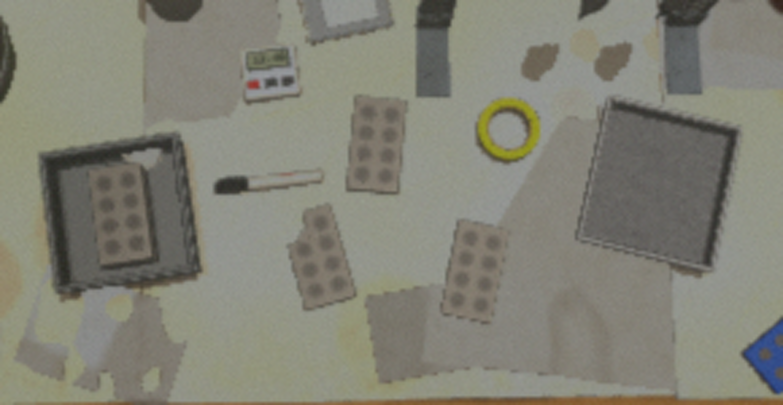

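The crop shows the broken corner at the chipped plate's upper left, which is +x, +y as described. The crate and tray are empty apart from the pile, and everything is within reach. Next, a closer wrist look at the crate.

Request:
apply_moves --moves '[{"dx": -0.33,"dy": -0.265,"rz": -0.695,"jaw": -1},{"dx": -0.33,"dy": -0.265,"rz": -0.695,"jaw": -1},{"dx": -0.33,"dy": -0.265,"rz": -0.695,"jaw": -1},{"dx": -0.33,"dy": -0.265,"rz": -0.695,"jaw": -1},{"dx": -0.33,"dy": -0.265,"rz": -0.695,"jaw": -1},{"dx": -0.33,"dy": -0.265,"rz": -0.695,"jaw": -1},{"dx": -0.33,"dy": -0.265,"rz": -0.695,"jaw": -1},{"dx": -0.33,"dy": -0.265,"rz": -0.695,"jaw": -1},{"dx": -0.33,"dy": -0.265,"rz": -0.695,"jaw": -1},{"dx": -0.33,"dy": -0.265,"rz": -0.695,"jaw": -1}]'

```text
invalid input at $.moves[0]: expected keys jaw, dx, dy, dz, rx, ry, rz
```

Run:
```python
from h import *
s=telemetry.observe();print(s["eef_pos"].round(4) if hasattr(s["eef_pos"],"round") else s["eef_pos"],np.abs(s["joint_velocities"]).max())
w=read_camera("wrist");cv2.imwrite("pics/w1.png",w["image"]);import pickle;pickle.dump(w,open("w1.pkl","wb"))
for t in ["crate","plate_a_centre"]: print(t,[(np.round(d["extent"]).tolist(),round(d["p"],2)) for d in finder.look_for(w,t)[:4]])
move([.46,-.05,.4],0)
```

```text
[0.2313 0.6075 0.4047] 0.001905303206646171
crate []
plate_a_centre [([151.0, 296.0, 218.0, 420.0], 0.56)]
shift [-0.4477 -0.5331  0.0047] turn [-0.    -0.    -0.695] yaw0 -20.8 -> -0.0
```

View pics/w1.png

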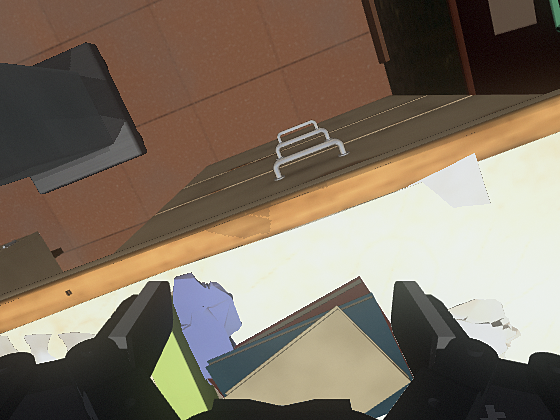

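Every row needs all seven keys, so the arm hasn't moved. The wrist picture shows the left part of the bench with the fingers at the bottom edge, and image up points toward the robot.

Request:
apply_moves --moves '[{"dx": -0.33,"dy": -0.265,"dz": 0,"rx": 0,"ry": 0,"rz": -0.695,"jaw": -1},{"dx": -0.33,"dy": -0.265,"dz": 0,"rx": 0,"ry": 0,"rz": -0.695,"jaw": -1},{"dx": -0.33,"dy": -0.265,"dz": 0,"rx": 0,"ry": 0,"rz": -0.695,"jaw": -1},{"dx": -0.33,"dy": -0.265,"dz": 0,"rx": 0,"ry": 0,"rz": -0.695,"jaw": -1},{"dx": -0.33,"dy": -0.265,"dz": 0,"rx": 0,"ry": 0,"rz": -0.695,"jaw": -1},{"dx": -0.33,"dy": -0.265,"dz": 0,"rx": 0,"ry": 0,"rz": -0.695,"jaw": -1},{"dx": -0.33,"dy": -0.265,"dz": 0,"rx": 0,"ry": 0,"rz": -0.695,"jaw": -1},{"dx": -0.33,"dy": -0.265,"dz": 0,"rx": 0,"ry": 0,"rz": -0.695,"jaw": -1},{"dx": -0.33,"dy": -0.265,"dz": 0,"rx": 0,"ry": 0,"rz": -0.695,"jaw": -1},{"dx": -0.33,"dy": -0.265,"dz": 0,"rx": 0,"ry": 0,"rz": -0.695,"jaw": -1}]'

```text
time_s: 2.08
eef_pos: [0.4417, 0.2477, 0.405]
orientation: [0.0, -0.0, 1.0, 0.0]
ft_force: [1.0, 0.5, -0.5]
gripper_width: 0.0856
```

Run:
```python
from h import *
s=telemetry.observe();print(s["time_s"],np.round(s["eef_pos"],4),np.abs(s["joint_velocities"]).max(),np.round(s["joints"],2))
w=read_camera("wrist");cv2.imwrite("pics/w2.png",w["image"]);import pickle;pickle.dump(w,open("w2.pkl","wb"))
for t in ["crate","plate_a_centre"]: print(t,[(np.round(d["extent"]).tolist(),round(d["p"],2)) for d in finder.look_for(w,t)[:4]])
move([.46,-.05,.4],0)
```

```text
2.0833 [0.4417 0.2477 0.405 ] 0.9915980878151575 [ 0.29 -0.1   1.92  0.    1.32 -1.28]
crate [([164.0, 146.0, 364.0, 332.0], 0.66)]
plate_a_centre []
shift [-0.0191 -0.2972  0.0049] turn [ 0.     0.001 -0.01 ] yaw0 -0.3 -> 0.0
```

View pics/w2.png

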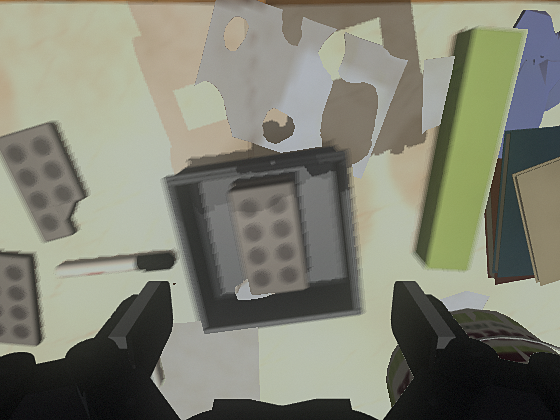

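The crate is at about (165-362, 150-330), with its pile lengthwise in image vertical, but the frame is motion-blurred. The arm has settled now, so I'll retake it.

Run:
```python
from h import *
import pickle
w=read_camera("wrist");pickle.dump(w,open("w3.pkl","wb"))
print(tool()[0])
cv2.imwrite("pics/w3.png",cv2.resize(w["image"][125:345,145:385],None,fx=2.5,fy=2.5,interpolation=cv2.INTER_CUBIC))
```

```text
[0.44168245 0.2486623  0.40481146]
```

View pics/w3.png

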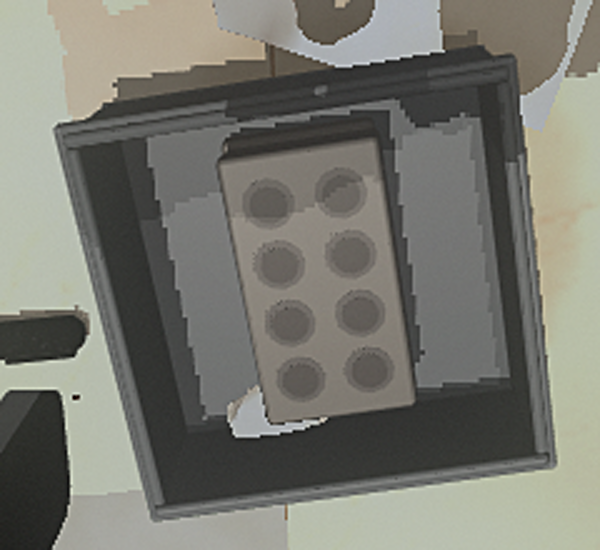

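Request:
apply_moves --moves '[{"dx": -0.02,"dy": -0.3,"dz": 0,"rx": 0,"ry": 0,"rz": 0,"jaw": -1},{"dx": -0.02,"dy": -0.3,"dz": 0,"rx": 0,"ry": 0,"rz": 0,"jaw": -1},{"dx": -0.02,"dy": -0.3,"dz": 0,"rx": 0,"ry": 0,"rz": 0,"jaw": -1},{"dx": -0.02,"dy": -0.3,"dz": 0,"rx": 0,"ry": 0,"rz": 0,"jaw": -1},{"dx": -0.02,"dy": -0.3,"dz": 0,"rx": 0,"ry": 0,"rz": 0,"jaw": -1},{"dx": -0.02,"dy": -0.3,"dz": 0,"rx": 0,"ry": 0,"rz": 0,"jaw": -1},{"dx": -0.02,"dy": -0.3,"dz": 0,"rx": 0,"ry": 0,"rz": 0,"jaw": -1},{"dx": -0.02,"dy": -0.3,"dz": 0,"rx": 0,"ry": 0,"rz": 0,"jaw": -1},{"dx": -0.02,"dy": -0.3,"dz": 0,"rx": 0,"ry": 0,"rz": 0,"jaw": -1},{"dx": -0.02,"dy": -0.3,"dz": 0,"rx": 0,"ry": 0,"rz": 0,"jaw": -1}]'

```text
time_s: 3.12
eef_pos: [0.4613, -0.0494, 0.4046]
orientation: [-0.0, -0.0, 1.0, 0.0]
ft_force: [0.5, 1.1, 0.3]
gripper_width: 0.0856
```

Request:
apply_moves --moves '[{"dx": 0,"dy": 0,"dz": 0,"rx": 0,"ry": 0,"rz": 0,"jaw": -1},{"dx": 0,"dy": 0,"dz": 0,"rx": 0,"ry": 0,"rz": 0,"jaw": -1},{"dx": 0,"dy": 0,"dz": 0,"rx": 0,"ry": 0,"rz": 0,"jaw": -1}]'

```text
time_s: 3.37
eef_pos: [0.4612, -0.0489, 0.4046]
orientation: [-0.0, -0.001, 1.0, 0.0]
ft_force: [0.1, -0.7, -0.1]
gripper_width: 0.0855
```

Run:
```python
from h import *
import pickle
w=read_camera("wrist");pickle.dump(w,open("w4.pkl","wb"))
print(tool()[0],telemetry.observe()["ft_force"])
cv2.imwrite("pics/w4.png",w["image"])
for t in ["plate_a_centre","plate_chipped_centre"]: print(t,[(np.round(d["extent"]).tolist(),round(d["p"],2)) for d in finder.look_for(w,t)[:4]])
```

```text
[ 0.46123112 -0.04914897  0.4046658 ] [ 0.19952229 -0.40255545 -0.34403342]
plate_a_centre [([127.0, 78.0, 208.0, 206.0], 0.66)]
plate_chipped_centre [([310.0, 102.0, 388.0, 222.0], 0.76)]
```

View pics/w4.png

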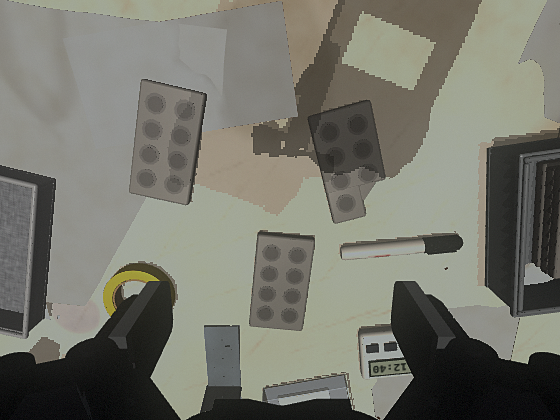

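The crate crop shows outer rim corners at about (57,127), (515,57), (555,466) and (155,520), and the pile's top face at (220,155), (375,137), (414,403) and (268,424). In the wrist frame, the whole plates are at (168,141) and (282,281), the chipped one is at (347,161), and the timer, tape and marker are untouched.

```bash
cat >> h.py <<'E'
def quad(p,q,z):
    P=np.array([ray(p,u,v,z) for u,v in q]);e=np.diff(np.r_[P,P[:1]],axis=0)
    print("c",P.mean(0).round(4),"sides",np.linalg.norm(e,axis=1).round(4),"dirs",(np.degrees(np.arctan2(e[:,1],e[:,0])+2*np.pi)%180).round(1));return P
E
python3 - <<'E'
from h import *
import pickle
w3=pickle.load(open("w3.pkl","rb"));w4=pickle.load(open("w4.pkl","rb"))
f=lambda q:[(145+u/2.5,125+v/2.5) for u,v in q]
quad(w3,f([(57,127),(515,57),(555,466),(155,520)]),.062)
for z in (.02,.03,.04,.05): print(z);quad(w3,f([(219,158),(375,138),(414,403),(268,424)]),z)
print("plates")
quad(w4,[(259,231.5),(314,235),(302,330),(250,326)],.012)
quad(w4,[(142,79.5),(207,93),(190,204),(130,194)],.012)
P=[ray(w4,u,v,.012) for u,v in [(309,115),(370,100),(385,177),(335,222)]]
print(np.round(P,4),np.linalg.norm(P[0]-P[1]),np.linalg.norm(P[0]-P[3]),(P[1]-P[0]))
E
```

```text
c [0.495  0.2392] sides [0.1534 0.154  0.153  0.1544] dirs [98.4  8.4 98.6  8.6]
0.02
c [0.5039 0.2378] sides [0.0602 0.1137 0.0617 0.1155] dirs [97.2  8.5 98.9  7.7]
0.03
c [0.5    0.2381] sides [0.0584 0.1105 0.06   0.1122] dirs [97.2  8.5 98.9  7.7]
0.04
c [0.4961 0.2384] sides [0.0567 0.1072 0.0582 0.1089] dirs [97.2  8.5 98.9  7.7]
0.05
c [0.4922 0.2386] sides [0.055  0.104  0.0565 0.1057] dirs [97.2  8.5 98.9  7.7]
plates
c [ 0.5741 -0.0496] sides [0.056  0.1124 0.0575 0.1112] dirs [ 86.3 174.9  85.1 174. ]
c [ 0.4301 -0.1577] sides [0.0589 0.1073 0.0591 0.1087] dirs [ 78.8 167.8  80.2 167.7]
[[ 0.4022 -0.0242]
 [ 0.3887  0.0311]
 [ 0.4601  0.0508]
 [ 0.5063  0.0045]] 0.05696210249410129 0.10801321727940141 [-0.01342561  0.05535733]
```

Crate centre is (0.495, 0.239) with yaw +8.5°, and its sides measure 153-154 mm against 152 given. Plate A is at (0.574, -0.050), yaw -5°, plate B at (0.430, -0.158), yaw -11°, and the chipped one at (0.448, 0.018), yaw +14.5°. All sizes agree. I'll grip plate A now.

Request:
apply_moves --moves '[{"dx": -0.113,"dy": -0.001,"dz": 0.12,"rx": 0,"ry": 0,"rz": 0.167,"jaw": -1},{"dx": -0.113,"dy": -0.001,"dz": 0.12,"rx": 0,"ry": 0,"rz": 0.167,"jaw": -1},{"dx": -0.113,"dy": -0.001,"dz": 0.12,"rx": 0,"ry": 0,"rz": 0.167,"jaw": -1},{"dx": -0.113,"dy": -0.001,"dz": 0.12,"rx": 0,"ry": 0,"rz": 0.167,"jaw": -1},{"dx": -0.113,"dy": -0.001,"dz": 0.16,"rx": 0,"ry": 0,"rz": 0.167,"jaw": -1},{"dx": -0.113,"dy": -0.001,"dz": 0.19,"rx": 0,"ry": 0,"rz": 0.167,"jaw": -1},{"dx": -0.113,"dy": -0.001,"dz": 0.21,"rx": 0,"ry": 0,"rz": 0.167,"jaw": -1},{"dx": -0.113,"dy": -0.001,"dz": 0.225,"rx": 0,"ry": 0,"rz": 0.167,"jaw": -1},{"dx": -0.113,"dy": -0.001,"dz": 0.233,"rx": 0,"ry": 0,"rz": 0.167,"jaw": -1},{"dx": -0.113,"dy": -0.001,"dz": 0.233,"rx": 0,"ry": 0,"rz": 0.167,"jaw": -1}]'

```text
time_s: 4.35
eef_pos: [0.5734, -0.051, 0.1697]
orientation: [-0.002, 0.044, 0.999, 0.0]
ft_force: [0.8, -0.1, 0.1]
gripper_width: 0.0855
```

Request:
apply_moves --grip_force 40 --moves '[{"dx": 0,"dy": 0,"dz": 0,"rx": 0,"ry": 0,"rz": 0,"jaw": 1},{"dx": 0,"dy": 0,"dz": 0,"rx": 0,"ry": 0,"rz": 0,"jaw": 1},{"dx": 0,"dy": 0,"dz": 0,"rx": 0,"ry": 0,"rz": 0,"jaw": 1},{"dx": 0,"dy": 0,"dz": 0,"rx": 0,"ry": 0,"rz": 0,"jaw": 1},{"dx": 0,"dy": 0,"dz": 0,"rx": 0,"ry": 0,"rz": 0,"jaw": 1},{"dx": 0,"dy": 0,"dz": 0,"rx": 0,"ry": 0,"rz": 0,"jaw": 1}]'

```text
time_s: 4.85
eef_pos: [0.5752, -0.0516, 0.1737]
orientation: [0.002, 0.044, 0.999, -0.0]
ft_force: [-0.6, 0.5, 6.3]
gripper_width: 0.0591
```

Run:
```python
from h import *
s=telemetry.observe();print(s["time_s"],np.round(s["eef_pos"],4),np.round(s["ft_force"],1),s["gripper_width"])
w=read_camera("wrist");cv2.imwrite("pics/w5.png",w["image"][220:420])
move([.495,.239,.28],np.radians(8.5))
```

```text
4.85 [ 0.5752 -0.0516  0.1737] [-0.6  0.5  6.3] 0.05906160477922513
shift [ 0.1049  0.2825 -0.1068] turn [-0.002  0.006 -0.45 ] yaw0 -5.0 -> 8.5
```

View pics/w5.png

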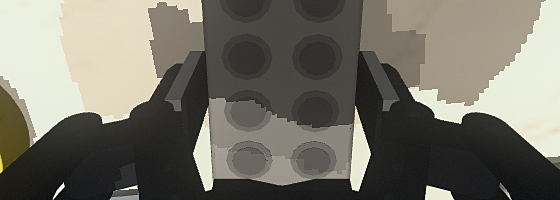

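Gripped at 59 mm width, but 6 N upward means the tips are touching the bench. I'll regrip 6 mm higher so the tips stay clear of the plate's underside.

Request:
apply_moves --moves '[{"dx": 0,"dy": 0,"dz": 0,"rx": 0,"ry": 0,"rz": 0,"jaw": -0.6},{"dx": 0,"dy": 0,"dz": 0,"rx": 0,"ry": 0,"rz": 0,"jaw": -0.6},{"dx": 0,"dy": 0,"dz": -0.006,"rx": 0,"ry": 0,"rz": 0,"jaw": -0.6},{"dx": 0,"dy": 0,"dz": -0.006,"rx": 0,"ry": 0,"rz": 0,"jaw": 1},{"dx": 0,"dy": 0,"dz": -0.006,"rx": 0,"ry": 0,"rz": 0,"jaw": 1},{"dx": 0,"dy": 0,"dz": -0.006,"rx": 0,"ry": 0,"rz": 0,"jaw": 1},{"dx": 0,"dy": 0,"dz": -0.006,"rx": 0,"ry": 0,"rz": 0,"jaw": 1},{"dx": 0,"dy": 0,"dz": -0.006,"rx": 0,"ry": 0,"rz": 0,"jaw": 1}]'

```text
time_s: 5.57
eef_pos: [0.5746, -0.0516, 0.1792]
orientation: [0.0, 0.044, 0.999, -0.0]
ft_force: [-3.5, -0.4, 8.9]
gripper_width: 0.0572
```

Run:
```python
from h import *
s=telemetry.observe();print(s["time_s"],np.round(s["eef_pos"],4),np.round(s["ft_force"],1),s["gripper_width"])
move([.495,.239,.26],np.radians(8.5))
```

```text
5.5667 [ 0.5746 -0.0516  0.1792] [-3.5 -0.4  8.9] 0.05716863710647642
shift [ 0.1046  0.2825 -0.081 ] turn [-0.001  0.    -0.45 ] yaw0 -5.0 -> 8.5
```

Request:
apply_moves --moves '[{"dx": 0,"dy": 0,"dz": 0,"rx": 0,"ry": 0,"rz": 0,"jaw": 1},{"dx": 0,"dy": 0,"dz": -0.003,"rx": 0,"ry": 0,"rz": 0,"jaw": 1},{"dx": 0,"dy": 0,"dz": -0.006,"rx": 0,"ry": 0,"rz": 0,"jaw": 1},{"dx": 0,"dy": 0,"dz": -0.01,"rx": 0,"ry": 0,"rz": 0,"jaw": 1},{"dx": 0,"dy": 0,"dz": -0.01,"rx": 0,"ry": 0,"rz": 0,"jaw": 1}]'

```text
time_s: 5.98
eef_pos: [0.5743, -0.0514, 0.1882]
orientation: [0.0, 0.044, 0.999, -0.0]
ft_force: [-0.7, -0.9, -2.1]
gripper_width: 0.0568
```

Run:
```python
from h import *
s=telemetry.observe();print(s["time_s"],np.round(s["eef_pos"],4),np.round(s["ft_force"],1),np.round(s["ft_torque"],2),s["gripper_width"])
w=read_camera("wrist");cv2.imwrite("pics/w6.png",w["image"])
sc=read_camera("scene")
c=cv2.resize(sc["image"][170:330,200:400],None,fx=2.6,fy=2.6,interpolation=cv2.INTER_CUBIC);cv2.imwrite("pics/s6.png",np.vstack([c[:,:],cv2.resize(w["image"][240:],(520,167))]))
move([.495,.239,.26],np.radians(8.5))
```

```text
5.9833 [ 0.5743 -0.0514  0.1882] [-0.7 -0.9 -2.1] [ 0.02 -0.    0.  ] 0.056808822357904784
shift [ 0.1042  0.2824 -0.0723] turn [ 0.    0.   -0.45] yaw0 -5.0 -> 8.5
```

View pics/s6.png

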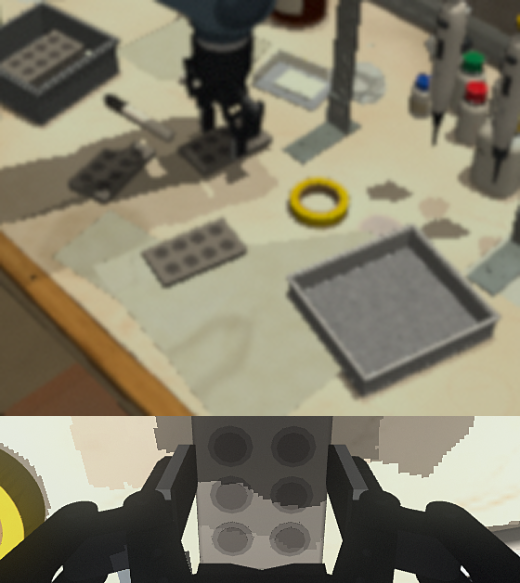

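Plate A is lifted: -2.1 N matches its weight and there's almost no moment. Carrying it over the crate.

Request:
apply_moves --moves '[{"dx": 0,"dy": 0,"dz": -0.03,"rx": 0,"ry": 0,"rz": 0,"jaw": 1},{"dx": 0.01,"dy": 0.02,"dz": -0.06,"rx": 0,"ry": 0,"rz": -0.1,"jaw": 1},{"dx": 0.02,"dy": 0.05,"dz": -0.08,"rx": 0,"ry": 0,"rz": -0.2,"jaw": 1},{"dx": 0.033,"dy": 0.09,"dz": -0.08,"rx": 0,"ry": 0,"rz": -0.3,"jaw": 1},{"dx": 0.048,"dy": 0.13,"dz": -0.08,"rx": 0,"ry": 0,"rz": -0.4,"jaw": 1},{"dx": 0.063,"dy": 0.17,"dz": -0.08,"rx": 0,"ry": 0,"rz": -0.45,"jaw": 1},{"dx": 0.078,"dy": 0.21,"dz": -0.08,"rx": 0,"ry": 0,"rz": -0.45,"jaw": 1},{"dx": 0.093,"dy": 0.25,"dz": -0.08,"rx": 0,"ry": 0,"rz": -0.45,"jaw": 1},{"dx": 0.1,"dy": 0.272,"dz": -0.08,"rx": 0,"ry": 0,"rz": -0.45,"jaw": 1},{"dx": 0.104,"dy": 0.282,"dz": -0.08,"rx": 0,"ry": 0,"rz": -0.45,"jaw": 1}]'

```text
time_s: 6.92
eef_pos: [0.4937, 0.2417, 0.2674]
orientation: [-0.0, -0.076, 0.997, 0.0]
ft_force: [0.3, 0.3, -1.7]
gripper_width: 0.0572
```

Request:
apply_moves --moves '[{"dx": 0,"dy": 0,"dz": 0,"rx": 0,"ry": 0,"rz": 0,"jaw": 1},{"dx": 0,"dy": 0,"dz": 0,"rx": 0,"ry": 0,"rz": 0,"jaw": 1},{"dx": 0,"dy": 0,"dz": 0,"rx": 0,"ry": 0,"rz": 0,"jaw": 1}]'

```text
time_s: 7.17
eef_pos: [0.4956, 0.2375, 0.2675]
orientation: [-0.0, -0.073, 0.997, -0.0]
ft_force: [-0.5, -0.4, -2.8]
gripper_width: 0.0571
```

Run:
```python
from h import *
s=telemetry.observe();print(s["time_s"],np.round(s["eef_pos"],4),np.round(s["ft_force"],1),np.round(s["ft_torque"],2),s["gripper_width"])
w=read_camera("wrist");cv2.imwrite("pics/w7.png",w["image"])
move([.495,.239,.24],np.radians(8.5))
```

```text
7.1667 [0.4956 0.2375 0.2675] [-0.5 -0.4 -2.8] [0.02 0.03 0.  ] 0.05706171232521407
shift [0.0005 0.0018 0.0276] turn [-0.001 -0.    -0.004] yaw0 8.4 -> 8.5
```

View pics/w7.png

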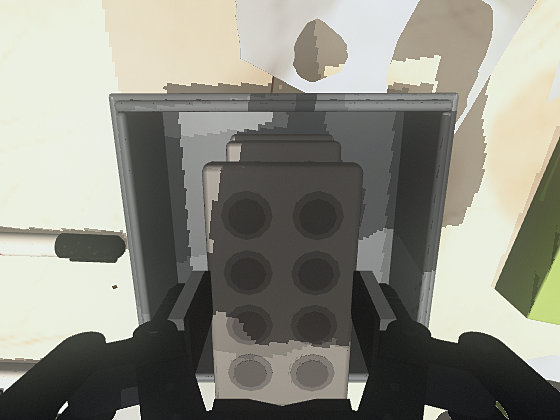

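The held plate's near edge is at about (203-363, 165), the pile's near edge at (228-341, 142) and the crate's rim at (109-458, 95). I'll check the alignment numerically.

Run:
```python
from h import *
w=read_camera("wrist")
p,r=tool();u=np.array([np.cos(np.radians(8.5)),np.sin(np.radians(8.5))]);v=np.array([-u[1],u[0]])
for n,a,b,z in [("rim",(109,95),(458,95),.062),("held",(204,165),(362,165),.101),("pile.03",(228,142),(341,142),.03),("pile.04",(228,142),(341,142),.04)]:
    A,B=ray(w,*a,z),ray(w,*b,z);m=(A+B)/2-p[:2]
    print(n,"len",np.linalg.norm(B-A).round(4),"mid along x,y rel TCP",(m@u).round(4),(m@v).round(4),"ang",np.degrees(np.arctan2(*(B-A)[::-1])).round(1)-90)
```

```text
rim len 0.1526 mid along x,y rel TCP -0.0764 0.0004 ang 8.400000000000006
held len 0.0565 mid along x,y rel TCP -0.0525 0.0 ang 8.400000000000006
pile.03 len 0.0607 mid along x,y rel TCP -0.0524 0.0011 ang 8.400000000000006
pile.04 len 0.0577 mid along x,y rel TCP -0.0536 0.001 ang 8.400000000000006
```

Held plate, pile and crate line up within about 1-2 mm and 0.1°. The apparent pile width suggests its top is at about 40 mm. I'll go down to just above that, then feel for it.

Request:
apply_moves --moves '[{"dx": 0,"dy": 0.001,"dz": 0.015,"rx": 0,"ry": 0,"rz": 0,"jaw": 1},{"dx": 0,"dy": 0.001,"dz": 0.027,"rx": 0,"ry": 0,"rz": 0,"jaw": 1},{"dx": 0,"dy": 0.001,"dz": 0.034,"rx": 0,"ry": 0,"rz": 0,"jaw": 1},{"dx": 0,"dy": 0.001,"dz": 0.037,"rx": 0,"ry": 0,"rz": 0,"jaw": 1},{"dx": 0,"dy": 0.001,"dz": 0.038,"rx": 0,"ry": 0,"rz": 0,"jaw": 1},{"dx": 0,"dy": 0.001,"dz": 0.039,"rx": 0,"ry": 0,"rz": 0,"jaw": 1},{"dx": 0,"dy": 0.001,"dz": 0.04,"rx": 0,"ry": 0,"rz": 0,"jaw": 1},{"dx": 0,"dy": 0.001,"dz": 0.04,"rx": 0,"ry": 0,"rz": 0,"jaw": 1},{"dx": 0,"dy": 0.001,"dz": 0.04,"rx": 0,"ry": 0,"rz": 0,"jaw": 1}]'

```text
time_s: 8.02
eef_pos: [0.4952, 0.2396, 0.2281]
orientation: [0.0, -0.074, 0.997, 0.0]
ft_force: [-0.4, 0.6, -2.5]
gripper_width: 0.0571
```

Request:
apply_moves --moves '[{"dx": 0,"dy": 0,"dz": 0.0005,"rx": 0,"ry": 0,"rz": 0,"jaw": 1},{"dx": 0,"dy": 0,"dz": 0.001,"rx": 0,"ry": 0,"rz": 0,"jaw": 1},{"dx": 0,"dy": 0,"dz": 0.0015,"rx": 0,"ry": 0,"rz": 0,"jaw": 1},{"dx": 0,"dy": 0,"dz": 0.002,"rx": 0,"ry": 0,"rz": 0,"jaw": 1},{"dx": 0,"dy": 0,"dz": 0.002,"rx": 0,"ry": 0,"rz": 0,"jaw": 1}]'

```text
time_s: 8.43
eef_pos: [0.495, 0.2396, 0.2256]
orientation: [-0.0, -0.074, 0.997, -0.0]
ft_force: [-0.1, -0.2, -1.3]
gripper_width: 0.057
```

Request:
apply_moves --moves '[{"dx": 0,"dy": 0,"dz": 0.0005,"rx": 0,"ry": 0,"rz": 0,"jaw": 1},{"dx": 0,"dy": 0,"dz": 0.001,"rx": 0,"ry": 0,"rz": 0,"jaw": 1},{"dx": 0,"dy": 0,"dz": 0.001,"rx": 0,"ry": 0,"rz": 0,"jaw": 1}]'

```text
time_s: 8.68
eef_pos: [0.495, 0.2396, 0.2246]
orientation: [-0.0, -0.074, 0.997, -0.0]
ft_force: [-0.6, 0.7, -1.4]
gripper_width: 0.057
```

Request:
apply_moves --moves '[{"dx": 0,"dy": 0,"dz": 0.0005,"rx": 0,"ry": 0,"rz": 0,"jaw": 1},{"dx": 0,"dy": 0,"dz": 0.001,"rx": 0,"ry": 0,"rz": 0,"jaw": 1},{"dx": 0,"dy": 0,"dz": 0.001,"rx": 0,"ry": 0,"rz": 0,"jaw": 1}]'

```text
time_s: 8.93
eef_pos: [0.495, 0.2396, 0.2236]
orientation: [-0.0, -0.074, 0.997, -0.0]
ft_force: [0.3, 0.9, -1.5]
gripper_width: 0.0571
```

Request:
apply_moves --moves '[{"dx": 0,"dy": 0,"dz": 0.0005,"rx": 0,"ry": 0,"rz": 0,"jaw": 1},{"dx": 0,"dy": 0,"dz": 0.001,"rx": 0,"ry": 0,"rz": 0,"jaw": 1},{"dx": 0,"dy": 0,"dz": 0.0015,"rx": 0,"ry": 0,"rz": 0,"jaw": 1},{"dx": 0,"dy": 0,"dz": 0.0015,"rx": 0,"ry": 0,"rz": 0,"jaw": 1}]'

```text
time_s: 9.27
eef_pos: [0.495, 0.2396, 0.2221]
orientation: [-0.0, -0.074, 0.997, -0.0]
ft_force: [-1.3, -0.5, -1.6]
gripper_width: 0.0571
```

Request:
apply_moves --moves '[{"dx": 0,"dy": 0,"dz": 0.0005,"rx": 0,"ry": 0,"rz": 0,"jaw": 1},{"dx": 0,"dy": 0,"dz": 0.001,"rx": 0,"ry": 0,"rz": 0,"jaw": 1},{"dx": 0,"dy": 0,"dz": 0.0015,"rx": 0,"ry": 0,"rz": 0,"jaw": 1},{"dx": 0,"dy": 0,"dz": 0.0015,"rx": 0,"ry": 0,"rz": 0,"jaw": 1}]'

```text
time_s: 9.6
eef_pos: [0.495, 0.2396, 0.2206]
orientation: [-0.0, -0.074, 0.997, -0.0]
ft_force: [0.4, -0.9, -2.5]
gripper_width: 0.0568
```

Request:
apply_moves --moves '[{"dx": 0,"dy": 0,"dz": 0.0005,"rx": 0,"ry": 0,"rz": 0,"jaw": 1},{"dx": 0,"dy": 0,"dz": 0.001,"rx": 0,"ry": 0,"rz": 0,"jaw": 1},{"dx": 0,"dy": 0,"dz": 0.0015,"rx": 0,"ry": 0,"rz": 0,"jaw": 1},{"dx": 0,"dy": 0,"dz": 0.0015,"rx": 0,"ry": 0,"rz": 0,"jaw": 1}]'

```text
time_s: 9.93
eef_pos: [0.4952, 0.2396, 0.2197]
orientation: [-0.0, -0.074, 0.997, -0.0]
ft_force: [-2.7, -0.0, 4.1]
gripper_width: 0.0572
```

Contact: the force went from -2 to +4 N at TCP z = 0.220, so the pile top is at about 42 mm. Releasing gently and rising.

Request:
apply_moves --moves '[{"dx": 0,"dy": 0,"dz": 0,"rx": 0,"ry": 0,"rz": 0,"jaw": -0.5},{"dx": 0,"dy": 0,"dz": 0,"rx": 0,"ry": 0,"rz": 0,"jaw": -0.65},{"dx": 0,"dy": 0,"dz": 0,"rx": 0,"ry": 0,"rz": 0,"jaw": -0.65},{"dx": 0,"dy": 0,"dz": 0,"rx": 0,"ry": 0,"rz": 0,"jaw": -0.65},{"dx": 0,"dy": 0,"dz": -0.01,"rx": 0,"ry": 0,"rz": 0,"jaw": -0.65},{"dx": 0,"dy": 0,"dz": -0.035,"rx": 0,"ry": 0,"rz": 0,"jaw": -0.65},{"dx": 0,"dy": 0,"dz": -0.07,"rx": 0,"ry": 0,"rz": 0,"jaw": -0.65},{"dx": 0,"dy": 0,"dz": -0.1,"rx": 0,"ry": 0,"rz": 0,"jaw": -1},{"dx": 0,"dy": 0,"dz": -0.12,"rx": 0,"ry": 0,"rz": 0,"jaw": -1},{"dx": 0,"dy": 0,"dz": -0.12,"rx": 0,"ry": 0,"rz": 0,"jaw": -1}]'

```text
time_s: 10.77
eef_pos: [0.4966, 0.2401, 0.3458]
orientation: [0.006, -0.074, 0.997, 0.001]
ft_force: [0.8, 0.7, 0.3]
gripper_width: 0.0854
```

Run:
```python
from h import *
w=read_camera("wrist");cv2.imwrite("pics/w8.png",w["image"])
s=telemetry.observe();print(s["time_s"],np.round(s["eef_pos"],4),np.round(s["ft_force"],1),s["gripper_width"])
print(finder.look_for(w,"plate_a_centre")[:2])
move([.430,-.158,.21],np.radians(-11))
```

```text
10.8167 [0.4959 0.2398 0.3429] [-0.5 -0.3 -0.5] 0.08572041592609835
[]
shift [ 0.1235 -0.3837  0.1301] turn [0.001 0.005 0.65 ] yaw0 8.5 -> -11.0
```

View pics/w8.png

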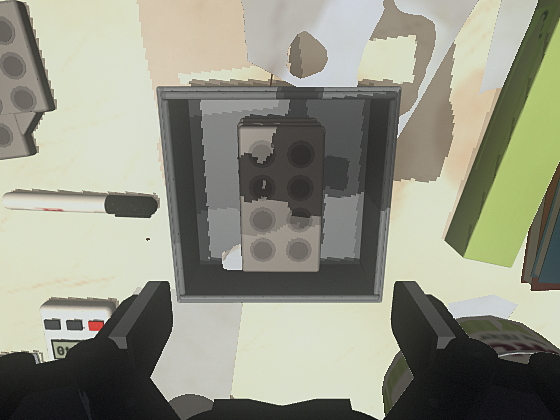

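Plate A sits squarely on the pile at about (282,198), centred in the crate. On to plate B.

Request:
apply_moves --moves '[{"dx": 0.124,"dy": -0.384,"dz": 0.1,"rx": 0,"ry": 0,"rz": 0.65,"jaw": -1},{"dx": 0.124,"dy": -0.384,"dz": 0.1,"rx": 0,"ry": 0,"rz": 0.65,"jaw": -1},{"dx": 0.124,"dy": -0.384,"dz": 0.1,"rx": 0,"ry": 0,"rz": 0.65,"jaw": -1},{"dx": 0.124,"dy": -0.384,"dz": 0.1,"rx": 0,"ry": 0,"rz": 0.65,"jaw": -1},{"dx": 0.124,"dy": -0.384,"dz": 0.1,"rx": 0,"ry": 0,"rz": 0.65,"jaw": -1},{"dx": 0.124,"dy": -0.384,"dz": 0.1,"rx": 0,"ry": 0,"rz": 0.65,"jaw": -1},{"dx": 0.124,"dy": -0.384,"dz": 0.1,"rx": 0,"ry": 0,"rz": 0.65,"jaw": -1},{"dx": 0.124,"dy": -0.384,"dz": 0.1,"rx": 0,"ry": 0,"rz": 0.65,"jaw": -1},{"dx": 0.124,"dy": -0.384,"dz": 0.1,"rx": 0,"ry": 0,"rz": 0.65,"jaw": -1},{"dx": 0.124,"dy": -0.384,"dz": 0.1,"rx": 0,"ry": 0,"rz": 0.65,"jaw": -1}]'

```text
time_s: 11.7
eef_pos: [0.4276, -0.1599, 0.2373]
orientation: [-0.001, 0.096, 0.995, 0.001]
ft_force: [1.1, 0.3, -0.1]
gripper_width: 0.0856
```

Request:
apply_moves --moves '[{"dx": 0,"dy": 0,"dz": 0,"rx": 0,"ry": 0,"rz": 0,"jaw": -1},{"dx": 0,"dy": 0,"dz": 0,"rx": 0,"ry": 0,"rz": 0,"jaw": -1}]'

```text
time_s: 11.87
eef_pos: [0.4279, -0.1598, 0.2373]
orientation: [-0.002, 0.098, 0.995, 0.001]
ft_force: [-0.0, 0.9, -0.5]
gripper_width: 0.0855
```

Run:
```python
from h import *
w=read_camera("wrist");cv2.imwrite("pics/w9.png",w["image"])
move([.430,-.158,.178],np.radians(-11))
# predicted outline vs grey mask edges of plate B in this view
c=np.array([.430,-.158]);a=np.radians(-11);u=np.array([np.cos(a),np.sin(a)]);v=np.array([-u[1],u[0]])
print([pix(w,[*(c+sx*.055*u+sy*.03*v),.012]).round(0).tolist() for sx,sy in [(-1,-1),(-1,1),(1,1),(1,-1)]])
print([(np.round(d["extent"]).tolist(),round(d["p"],2)) for d in finder.look_for(w,"plate_a_centre")[:2]])
```

```text
shift [-0.0017  0.0009  0.0597] turn [ 0.003 -0.006 -0.004] yaw0 -11.1 -> -11.0
[[226.0, 144.0], [345.0, 144.0], [337.0, 332.0], [235.0, 332.0]]
[([224.0, 143.0, 341.0, 332.0], 0.69)]
```

The prediction and the network box agree within a few pixels. Descend and grip.

Request:
apply_moves --moves '[{"dx": -0.0015,"dy": 0,"dz": 0.025,"rx": 0,"ry": 0,"rz": 0,"jaw": -1},{"dx": -0.0015,"dy": 0,"dz": 0.045,"rx": 0,"ry": 0,"rz": 0,"jaw": -1},{"dx": -0.0015,"dy": 0,"dz": 0.056,"rx": 0,"ry": 0,"rz": 0,"jaw": -0.6},{"dx": -0.0015,"dy": 0,"dz": 0.06,"rx": 0,"ry": 0,"rz": 0,"jaw": -0.6},{"dx": -0.0015,"dy": 0,"dz": 0.06,"rx": 0,"ry": 0,"rz": 0,"jaw": 1},{"dx": -0.0015,"dy": 0,"dz": 0.06,"rx": 0,"ry": 0,"rz": 0,"jaw": 1},{"dx": -0.0015,"dy": 0,"dz": 0.06,"rx": 0,"ry": 0,"rz": 0,"jaw": 1},{"dx": -0.0015,"dy": 0,"dz": 0.06,"rx": 0,"ry": 0,"rz": 0,"jaw": 1},{"dx": -0.0015,"dy": 0,"dz": 0.06,"rx": 0,"ry": 0,"rz": 0,"jaw": 1}]'

```text
time_s: 12.72
eef_pos: [0.4308, -0.1588, 0.1797]
orientation: [0.0, 0.096, 0.995, -0.0]
ft_force: [-0.2, 0.1, -2.4]
gripper_width: 0.0575
```

Request:
apply_moves --moves '[{"dx": 0,"dy": 0,"dz": 0,"rx": 0,"ry": 0,"rz": 0,"jaw": 1},{"dx": 0,"dy": 0,"dz": -0.003,"rx": 0,"ry": 0,"rz": 0,"jaw": 1},{"dx": 0,"dy": 0,"dz": -0.008,"rx": 0,"ry": 0,"rz": 0,"jaw": 1},{"dx": 0,"dy": 0,"dz": -0.01,"rx": 0,"ry": 0,"rz": 0,"jaw": 1},{"dx": 0,"dy": 0,"dz": -0.01,"rx": 0,"ry": 0,"rz": 0,"jaw": 1}]'

```text
time_s: 13.13
eef_pos: [0.431, -0.1591, 0.1901]
orientation: [0.001, 0.096, 0.995, -0.0]
ft_force: [-0.3, -0.4, -1.7]
gripper_width: 0.0575
```

Run:
```python
from h import *
s=telemetry.observe();print(s["time_s"],np.round(s["eef_pos"],4),np.round(s["ft_force"],1),np.round(s["ft_torque"],2),s["gripper_width"])
move([.495,.2396,.275],np.radians(8.5))
```

```text
13.1333 [ 0.431  -0.1591  0.1901] [-0.3 -0.4 -1.7] [ 0.03 -0.03 -0.  ] 0.05750602112158651
shift [ 0.0131  0.4035 -0.0852] turn [-0.002  0.003 -0.65 ] yaw0 -11.0 -> 8.5
```

Request:
apply_moves --moves '[{"dx": 0,"dy": 0,"dz": -0.035,"rx": 0,"ry": 0,"rz": 0,"jaw": 1},{"dx": 0.001,"dy": 0.025,"dz": -0.065,"rx": 0,"ry": 0,"rz": -0.15,"jaw": 1},{"dx": 0.002,"dy": 0.06,"dz": -0.085,"rx": 0,"ry": 0,"rz": -0.3,"jaw": 1},{"dx": 0.003,"dy": 0.1,"dz": -0.085,"rx": 0,"ry": 0,"rz": -0.45,"jaw": 1},{"dx": 0.004,"dy": 0.14,"dz": -0.085,"rx": 0,"ry": 0,"rz": -0.6,"jaw": 1},{"dx": 0.006,"dy": 0.18,"dz": -0.085,"rx": 0,"ry": 0,"rz": -0.65,"jaw": 1},{"dx": 0.007,"dy": 0.22,"dz": -0.085,"rx": 0,"ry": 0,"rz": -0.65,"jaw": 1},{"dx": 0.008,"dy": 0.26,"dz": -0.085,"rx": 0,"ry": 0,"rz": -0.65,"jaw": 1},{"dx": 0.01,"dy": 0.3,"dz": -0.085,"rx": 0,"ry": 0,"rz": -0.65,"jaw": 1},{"dx": 0.011,"dy": 0.335,"dz": -0.085,"rx": 0,"ry": 0,"rz": -0.65,"jaw": 1}]'

```text
time_s: 13.97
eef_pos: [0.4835, 0.1746, 0.2743]
orientation: [0.0, -0.075, 0.997, 0.0]
ft_force: [1.1, -0.8, -1.5]
gripper_width: 0.0576
```

Run:
```python
from h import *
s=telemetry.observe();print(s["time_s"],np.round(s["eef_pos"],4),np.round(s["ft_force"],1),s["gripper_width"])
move([.495,.2396,.275],np.radians(8.5))
```

```text
13.9667 [0.4835 0.1746 0.2743] [ 1.1 -0.8 -1.5] 0.0575759481527717
shift [-0.0211  0.0625 -0.0007] turn [0.    0.    0.002] yaw0 8.5 -> 8.5
```

Request:
apply_moves --moves '[{"dx": -0.01,"dy": 0.03,"dz": 0,"rx": 0,"ry": 0,"rz": 0,"jaw": 1},{"dx": -0.017,"dy": 0.052,"dz": 0,"rx": 0,"ry": 0,"rz": 0,"jaw": 1},{"dx": -0.021,"dy": 0.062,"dz": 0,"rx": 0,"ry": 0,"rz": 0,"jaw": 1},{"dx": -0.021,"dy": 0.062,"dz": 0,"rx": 0,"ry": 0,"rz": 0,"jaw": 1},{"dx": -0.021,"dy": 0.062,"dz": 0,"rx": 0,"ry": 0,"rz": 0,"jaw": 1},{"dx": -0.021,"dy": 0.062,"dz": 0,"rx": 0,"ry": 0,"rz": 0,"jaw": 1}]'

```text
time_s: 14.47
eef_pos: [0.4952, 0.2356, 0.2739]
orientation: [-0.0, -0.074, 0.997, -0.0]
ft_force: [0.3, 0.4, -2.6]
gripper_width: 0.057
```

Run:
```python
from h import *
w=read_camera("wrist")
cv2.imwrite("pics/w10.png",w["image"])
s=telemetry.observe();print(s["time_s"],np.round(s["eef_pos"],4),np.round(s["ft_force"],1),s["gripper_width"])
move([.495,.2396,.24],np.radians(8.5))
# near edge row of held plate: strongest vertical gradient along column 283, compare with w7
for n in ("w7","w10"):
    g=cv2.GaussianBlur(cv2.imread(f"pics/{n}.png",0),(3,3),0).astype(float)
    row=np.abs(np.diff(g[120:200,275:290].mean(1)));print(n,[(120+i,round(row[i])) for i in np.argsort(-row)[:5]])
    for r in (185,300):
        col=np.abs(np.diff(g[r-2:r+3].mean(0)));print(r,sorted([(int(i),round(col[i])) for i in 190+np.argsort(-col[190:380])[:6]]))
```

```text
14.5167 [0.4953 0.2354 0.2739] [-0.3 -0.8 -1.4] 0.05710265800828615
shift [-0.0004  0.0042  0.0339] turn [-0.001 -0.001 -0.003] yaw0 8.4 -> 8.5
w7 [(np.int64(161), 8), (np.int64(139), 8), (np.int64(126), 8), (np.int64(133), 7), (np.int64(135), 6)]
185 [(201, 17), (202, 17), (204, 18), (217, 22), (218, 52), (219, 24)]
300 [(191, 16), (211, 20), (212, 17), (350, 17), (351, 21), (371, 18)]
w10 [(np.int64(155), 9), (np.int64(159), 8), (np.int64(145), 8), (np.int64(139), 7), (np.int64(133), 7)]
185 [(202, 16), (203, 23), (205, 20), (220, 23), (221, 54), (222, 23)]
300 [(190, 16), (210, 15), (211, 22), (351, 23), (371, 15), (372, 18)]
```

The plate held in the same place as before, within about 2 mm. Contact is expected near TCP z = 0.232.

Request:
apply_moves --moves '[{"dx": 0,"dy": 0.002,"dz": 0.012,"rx": 0,"ry": 0,"rz": 0,"jaw": 1},{"dx": 0,"dy": 0.004,"dz": 0.023,"rx": 0,"ry": 0,"rz": 0,"jaw": 1},{"dx": 0,"dy": 0.004,"dz": 0.03,"rx": 0,"ry": 0,"rz": 0,"jaw": 1},{"dx": 0,"dy": 0.004,"dz": 0.034,"rx": 0,"ry": 0,"rz": 0,"jaw": 1},{"dx": 0,"dy": 0.004,"dz": 0.036,"rx": 0,"ry": 0,"rz": 0,"jaw": 1},{"dx": 0,"dy": 0.004,"dz": 0.0375,"rx": 0,"ry": 0,"rz": 0,"jaw": 1},{"dx": 0,"dy": 0.004,"dz": 0.038,"rx": 0,"ry": 0,"rz": 0,"jaw": 1},{"dx": 0,"dy": 0.004,"dz": 0.038,"rx": 0,"ry": 0,"rz": 0,"jaw": 1}]'

```text
time_s: 15.18
eef_pos: [0.495, 0.2405, 0.2364]
orientation: [0.0, -0.074, 0.997, 0.0]
ft_force: [0.6, 0.2, -1.6]
gripper_width: 0.0569
```

Request:
apply_moves --moves '[{"dx": 0,"dy": 0,"dz": 0.0005,"rx": 0,"ry": 0,"rz": 0,"jaw": 1},{"dx": 0,"dy": 0,"dz": 0.001,"rx": 0,"ry": 0,"rz": 0,"jaw": 1},{"dx": 0,"dy": 0,"dz": 0.0015,"rx": 0,"ry": 0,"rz": 0,"jaw": 1},{"dx": 0,"dy": 0,"dz": 0.0015,"rx": 0,"ry": 0,"rz": 0,"jaw": 1}]'

```text
time_s: 15.52
eef_pos: [0.4948, 0.2405, 0.2348]
orientation: [0.0, -0.074, 0.997, -0.0]
ft_force: [0.2, 0.6, -2.9]
gripper_width: 0.0573
```

Request:
apply_moves --moves '[{"dx": 0,"dy": 0,"dz": 0.0005,"rx": 0,"ry": 0,"rz": 0,"jaw": 1},{"dx": 0,"dy": 0,"dz": 0.001,"rx": 0,"ry": 0,"rz": 0,"jaw": 1},{"dx": 0,"dy": 0,"dz": 0.001,"rx": 0,"ry": 0,"rz": 0,"jaw": 1}]'

```text
time_s: 15.77
eef_pos: [0.4947, 0.2405, 0.2336]
orientation: [-0.0, -0.074, 0.997, -0.0]
ft_force: [-0.4, -1.4, -2.0]
gripper_width: 0.0574
```

Request:
apply_moves --moves '[{"dx": 0,"dy": 0,"dz": 0.0005,"rx": 0,"ry": 0,"rz": 0,"jaw": 1},{"dx": 0,"dy": 0,"dz": 0.001,"rx": 0,"ry": 0,"rz": 0,"jaw": 1},{"dx": 0,"dy": 0,"dz": 0.001,"rx": 0,"ry": 0,"rz": 0,"jaw": 1}]'

```text
time_s: 16.02
eef_pos: [0.4948, 0.2405, 0.2326]
orientation: [-0.0, -0.074, 0.997, -0.0]
ft_force: [-0.3, -0.2, -1.6]
gripper_width: 0.0571
```

Request:
apply_moves --moves '[{"dx": 0,"dy": 0,"dz": 0.0005,"rx": 0,"ry": 0,"rz": 0,"jaw": 1},{"dx": 0,"dy": 0,"dz": 0.001,"rx": 0,"ry": 0,"rz": 0,"jaw": 1},{"dx": 0,"dy": 0,"dz": 0.001,"rx": 0,"ry": 0,"rz": 0,"jaw": 1}]'

```text
time_s: 16.27
eef_pos: [0.4948, 0.2405, 0.2317]
orientation: [0.0, -0.074, 0.997, 0.0]
ft_force: [0.5, -0.2, -1.5]
gripper_width: 0.0571
```

Request:
apply_moves --moves '[{"dx": 0,"dy": 0,"dz": 0.0005,"rx": 0,"ry": 0,"rz": 0,"jaw": 1},{"dx": 0,"dy": 0,"dz": 0.001,"rx": 0,"ry": 0,"rz": 0,"jaw": 1},{"dx": 0,"dy": 0,"dz": 0.001,"rx": 0,"ry": 0,"rz": 0,"jaw": 1}]'

```text
time_s: 16.52
eef_pos: [0.4949, 0.2405, 0.2311]
orientation: [-0.0, -0.074, 0.997, -0.0]
ft_force: [-2.8, -0.6, 2.6]
gripper_width: 0.0576
```

Contact: the force went from -1.5 to +2.6 N. Release and rise.

Request:
apply_moves --moves '[{"dx": 0,"dy": 0,"dz": 0,"rx": 0,"ry": 0,"rz": 0,"jaw": -0.5},{"dx": 0,"dy": 0,"dz": 0,"rx": 0,"ry": 0,"rz": 0,"jaw": -0.65},{"dx": 0,"dy": 0,"dz": 0,"rx": 0,"ry": 0,"rz": 0,"jaw": -0.65},{"dx": 0,"dy": 0,"dz": 0,"rx": 0,"ry": 0,"rz": 0,"jaw": -0.65},{"dx": 0,"dy": 0,"dz": -0.01,"rx": 0,"ry": 0,"rz": 0,"jaw": -0.65},{"dx": 0,"dy": 0,"dz": -0.035,"rx": 0,"ry": 0,"rz": 0,"jaw": -0.65},{"dx": 0,"dy": 0,"dz": -0.07,"rx": 0,"ry": 0,"rz": 0,"jaw": -0.65},{"dx": 0,"dy": 0,"dz": -0.1,"rx": 0,"ry": 0,"rz": 0,"jaw": -1},{"dx": 0,"dy": 0,"dz": -0.11,"rx": 0,"ry": 0,"rz": 0,"jaw": -1},{"dx": 0,"dy": 0,"dz": -0.11,"rx": 0,"ry": 0,"rz": 0,"jaw": -1}]'

```text
time_s: 17.35
eef_pos: [0.4958, 0.2408, 0.3451]
orientation: [0.004, -0.074, 0.997, 0.001]
ft_force: [-1.6, 1.0, -0.8]
gripper_width: 0.0855
```

Run:
```python
from h import *
w=read_camera("wrist");cv2.imwrite("pics/w11.png",w["image"])
s=telemetry.observe();print(s["time_s"],np.round(s["eef_pos"],4),np.round(s["ft_force"],1),s["gripper_width"])
move([.448,.018,.24],np.radians(14.5))
```

```text
17.4 [0.4951 0.2406 0.3423] [-0.1 -0.5 -0.8] 0.08527611363469449
shift [ 0.0798 -0.2132  0.102 ] turn [ 0.     0.006 -0.2  ] yaw0 8.5 -> 14.5
```

Request:
apply_moves --moves '[{"dx": 0.08,"dy": -0.213,"dz": 0.1,"rx": 0,"ry": 0,"rz": -0.2,"jaw": -1},{"dx": 0.08,"dy": -0.213,"dz": 0.1,"rx": 0,"ry": 0,"rz": -0.2,"jaw": -1},{"dx": 0.08,"dy": -0.213,"dz": 0.1,"rx": 0,"ry": 0,"rz": -0.2,"jaw": -1},{"dx": 0.08,"dy": -0.213,"dz": 0.1,"rx": 0,"ry": 0,"rz": -0.2,"jaw": -1},{"dx": 0.08,"dy": -0.213,"dz": 0.1,"rx": 0,"ry": 0,"rz": -0.2,"jaw": -1},{"dx": 0.08,"dy": -0.213,"dz": 0.1,"rx": 0,"ry": 0,"rz": -0.2,"jaw": -1},{"dx": 0.08,"dy": -0.213,"dz": 0.1,"rx": 0,"ry": 0,"rz": -0.2,"jaw": -1},{"dx": 0.08,"dy": -0.213,"dz": 0.1,"rx": 0,"ry": 0,"rz": -0.2,"jaw": -1},{"dx": 0.08,"dy": -0.213,"dz": 0.1,"rx": 0,"ry": 0,"rz": -0.2,"jaw": -1}]'

```text
time_s: 18.15
eef_pos: [0.4467, 0.0182, 0.2396]
orientation: [-0.001, -0.126, 0.992, 0.001]
ft_force: [0.6, 0.1, 0.9]
gripper_width: 0.0855
```

Run:
```python
from h import *
w=read_camera("wrist");cv2.imwrite("pics/w12.png",w["image"])
move([.448,.018,.178],np.radians(14.5))
c=np.array([.448,.018]);a=np.radians(14.5);u=np.array([np.cos(a),np.sin(a)]);v=np.array([-u[1],u[0]])
print([pix(w,[*(c+sx*.055*u+sy*.03*v),.012]).round(0).tolist() for sx,sy in [(-1,-1),(-1,1),(1,1),(1,-1)]])
print([(np.round(d["extent"]).tolist(),round(d["p"],2)) for d in finder.look_for(w,"plate_chipped_centre")[:2]])
g=cv2.GaussianBlur(cv2.cvtColor(w["image"],cv2.COLOR_BGR2GRAY),(3,3),0).astype(float)
for r in (180,210): 
    col=np.abs(np.diff(g[r-2:r+3].mean(0)));print(r,sorted([(int(i),round(col[i])) for i in 190+np.argsort(-col[190:380])[:8]]))
t=read_camera("top")
quad(t,[(140+x/2.7,150+y/2.7) for x,y in [(612,97),(740,128),(712,270),(578,240)]],.036)
```

```text
shift [-0.0008 -0.0009  0.0623] turn [ 0.001 -0.001  0.001] yaw0 14.5 -> 14.5
[[222.0, 143.0], [340.0, 142.0], [331.0, 329.0], [231.0, 329.0]]
[]
180 [(222, 33), (223, 35), (225, 20), (253, 12), (254, 24), (255, 13), (334, 15), (335, 17)]
210 [(190, 22), (191, 12), (193, 16), (224, 14), (225, 17), (333, 12), (334, 22), (335, 9)]
c [ 0.524  -0.3703] sides [0.149  0.1658 0.1526 0.1691] dirs [ 75.5 165.8  76.7 164.6]
```

The plate edges match the prediction within about 1 mm. The tray is at (0.524, -0.370), yaw -15°, with sides of 166-169 × 149-153 mm. Gripping the chipped plate.

Request:
apply_moves --moves '[{"dx": -0.001,"dy": -0.001,"dz": 0.025,"rx": 0,"ry": 0,"rz": 0,"jaw": -1},{"dx": -0.001,"dy": -0.001,"dz": 0.045,"rx": 0,"ry": 0,"rz": 0,"jaw": -1},{"dx": -0.001,"dy": -0.001,"dz": 0.057,"rx": 0,"ry": 0,"rz": 0,"jaw": -0.6},{"dx": -0.001,"dy": -0.001,"dz": 0.062,"rx": 0,"ry": 0,"rz": 0,"jaw": -0.6},{"dx": -0.001,"dy": -0.001,"dz": 0.062,"rx": 0,"ry": 0,"rz": 0,"jaw": 1},{"dx": -0.001,"dy": -0.001,"dz": 0.062,"rx": 0,"ry": 0,"rz": 0,"jaw": 1},{"dx": -0.001,"dy": -0.001,"dz": 0.062,"rx": 0,"ry": 0,"rz": 0,"jaw": 1},{"dx": -0.001,"dy": -0.001,"dz": 0.062,"rx": 0,"ry": 0,"rz": 0,"jaw": 1},{"dx": -0.001,"dy": -0.001,"dz": 0.062,"rx": 0,"ry": 0,"rz": 0,"jaw": 1}]'

```text
time_s: 19.05
eef_pos: [0.4486, 0.0173, 0.1793]
orientation: [0.001, -0.126, 0.992, -0.0]
ft_force: [-0.3, 0.1, -1.9]
gripper_width: 0.0579
```

Request:
apply_moves --moves '[{"dx": 0,"dy": 0,"dz": 0,"rx": 0,"ry": 0,"rz": 0,"jaw": 1},{"dx": 0,"dy": 0,"dz": -0.003,"rx": 0,"ry": 0,"rz": 0,"jaw": 1},{"dx": 0,"dy": 0,"dz": -0.008,"rx": 0,"ry": 0,"rz": 0,"jaw": 1},{"dx": 0,"dy": 0,"dz": -0.01,"rx": 0,"ry": 0,"rz": 0,"jaw": 1},{"dx": 0,"dy": 0,"dz": -0.01,"rx": 0,"ry": 0,"rz": 0,"jaw": 1}]'

```text
time_s: 19.47
eef_pos: [0.4488, 0.0172, 0.1896]
orientation: [0.001, -0.126, 0.992, -0.0]
ft_force: [0.3, 0.7, -2.3]
gripper_width: 0.0578
```

Run:
```python
from h import *
s=telemetry.observe();print(s["time_s"],np.round(s["eef_pos"],4),np.round(s["ft_force"],1),np.round(s["ft_torque"],2),s["gripper_width"])
move([.524,-.370,.27],np.radians(-15))
```

```text
19.4667 [0.4488 0.0172 0.1896] [ 0.3  0.7 -2.3] [ 0.01 -0.02  0.06] 0.057751171914865417
shift [ 0.0239 -0.3938 -0.0801] turn [-0.001  0.003  0.983] yaw0 14.5 -> -15.0
```

Request:
apply_moves --moves '[{"dx": 0,"dy": 0,"dz": -0.035,"rx": 0,"ry": 0,"rz": 0,"jaw": 1},{"dx": 0.002,"dy": -0.025,"dz": -0.065,"rx": 0,"ry": 0,"rz": 0.15,"jaw": 1},{"dx": 0.004,"dy": -0.06,"dz": -0.08,"rx": 0,"ry": 0,"rz": 0.3,"jaw": 1},{"dx": 0.006,"dy": -0.1,"dz": -0.08,"rx": 0,"ry": 0,"rz": 0.45,"jaw": 1},{"dx": 0.008,"dy": -0.14,"dz": -0.08,"rx": 0,"ry": 0,"rz": 0.6,"jaw": 1},{"dx": 0.011,"dy": -0.18,"dz": -0.08,"rx": 0,"ry": 0,"rz": 0.75,"jaw": 1},{"dx": 0.013,"dy": -0.22,"dz": -0.08,"rx": 0,"ry": 0,"rz": 0.9,"jaw": 1},{"dx": 0.016,"dy": -0.26,"dz": -0.08,"rx": 0,"ry": 0,"rz": 0.983,"jaw": 1},{"dx": 0.018,"dy": -0.3,"dz": -0.08,"rx": 0,"ry": 0,"rz": 0.983,"jaw": 1},{"dx": 0.02,"dy": -0.33,"dz": -0.08,"rx": 0,"ry": 0,"rz": 0.983,"jaw": 1}]'

```text
time_s: 20.3
eef_pos: [0.5116, -0.3103, 0.2688]
orientation: [0.0, 0.131, 0.991, -0.0]
ft_force: [0.2, 0.1, -1.5]
gripper_width: 0.0578
```

Run:
```python
from h import *
s=telemetry.observe();print(s["time_s"],np.round(s["eef_pos"],4),np.round(s["ft_force"],1),s["gripper_width"])
w=read_camera("wrist");cv2.imwrite("pics/w13.png",w["image"])
print([(np.round(d["extent"]).tolist(),round(d["p"],2)) for d in finder.look_for(w,"discard_tray")[:2]])
move([.524,-.370,.25],np.radians(-15))
```

```text
20.3 [ 0.5116 -0.3103  0.2688] [ 0.2  0.1 -1.5] 0.05775085773940052
[([30.0, 134.0, 327.0, 397.0], 0.66)]
shift [-0.027  -0.053   0.0196] turn [-0.004  0.005 -0.008] yaw0 -15.2 -> -15.0
```

Request:
apply_moves --moves '[{"dx": -0.015,"dy": -0.028,"dz": 0,"rx": 0,"ry": 0,"rz": -0.008,"jaw": 1},{"dx": -0.027,"dy": -0.046,"dz": 0,"rx": 0,"ry": 0,"rz": -0.008,"jaw": 1},{"dx": -0.027,"dy": -0.052,"dz": 0,"rx": 0,"ry": 0,"rz": -0.008,"jaw": 1},{"dx": -0.027,"dy": -0.052,"dz": 0,"rx": 0,"ry": 0,"rz": -0.008,"jaw": 1},{"dx": -0.027,"dy": -0.052,"dz": 0,"rx": 0,"ry": 0,"rz": -0.008,"jaw": 1}]'

```text
time_s: 20.82
eef_pos: [0.5239, -0.3637, 0.2681]
orientation: [-0.001, 0.128, 0.992, 0.001]
ft_force: [-0.3, 0.1, -2.3]
gripper_width: 0.0578
```

Run:
```python
from h import *
s=telemetry.observe();print(s["time_s"],np.round(s["eef_pos"],4),np.round(s["ft_force"],1),s["gripper_width"])
w=read_camera("wrist");cv2.imwrite("pics/w14.png",w["image"])
e=[(np.round(d["extent"]).tolist(),round(d["p"],2)) for d in finder.look_for(w,"discard_tray")[:2]];print(e)
c=np.array([.524,-.370]);a=np.radians(-15);u=np.array([np.cos(a),np.sin(a)]);v=np.array([-u[1],u[0]])
print([pix(w,[*(c+sx*.083*u+sy*.076*v),.036]).round(0).tolist() for sx,sy in [(-1,-1),(-1,1),(1,1),(1,-1)]])
move([.524,-.370,.21],np.radians(-15))
```

```text
20.8167 [ 0.5239 -0.3637  0.2681] [-0.3  0.1 -2.3] 0.057826407725101635
[([113.0, 85.0, 424.0, 368.0], 0.97)]
[[119.0, 84.0], [422.0, 86.0], [392.0, 363.0], [151.0, 362.0]]
shift [-0.0018 -0.0067  0.0582] turn [ 0.002 -0.002  0.01 ] yaw0 -14.7 -> -15.0
```

The tray's box matches the prediction within a few pixels. Its floor is at 10 mm, so contact is expected near TCP z = 0.189.

Request:
apply_moves --moves '[{"dx": -0.001,"dy": -0.003,"dz": 0.015,"rx": 0,"ry": 0,"rz": 0.01,"jaw": 1},{"dx": -0.002,"dy": -0.006,"dz": 0.032,"rx": 0,"ry": 0,"rz": 0.01,"jaw": 1},{"dx": -0.002,"dy": -0.006,"dz": 0.047,"rx": 0,"ry": 0,"rz": 0.01,"jaw": 1},{"dx": -0.002,"dy": -0.006,"dz": 0.06,"rx": 0,"ry": 0,"rz": 0.01,"jaw": 1},{"dx": -0.002,"dy": -0.006,"dz": 0.068,"rx": 0,"ry": 0,"rz": 0.01,"jaw": 1},{"dx": -0.002,"dy": -0.006,"dz": 0.072,"rx": 0,"ry": 0,"rz": 0.01,"jaw": 1},{"dx": -0.002,"dy": -0.006,"dz": 0.074,"rx": 0,"ry": 0,"rz": 0.01,"jaw": 1},{"dx": -0.002,"dy": -0.006,"dz": 0.074,"rx": 0,"ry": 0,"rz": 0.01,"jaw": 1},{"dx": -0.002,"dy": -0.006,"dz": 0.074,"rx": 0,"ry": 0,"rz": 0.01,"jaw": 1}]'

```text
time_s: 21.67
eef_pos: [0.5249, -0.371, 0.1954]
orientation: [0.001, 0.131, 0.991, -0.0]
ft_force: [-0.1, 0.6, -1.4]
gripper_width: 0.0577
```

Request:
apply_moves --moves '[{"dx": 0,"dy": 0,"dz": 0.001,"rx": 0,"ry": 0,"rz": 0,"jaw": 1},{"dx": 0,"dy": 0,"dz": 0.002,"rx": 0,"ry": 0,"rz": 0,"jaw": 1},{"dx": 0,"dy": 0,"dz": 0.003,"rx": 0,"ry": 0,"rz": 0,"jaw": 1},{"dx": 0,"dy": 0,"dz": 0.0035,"rx": 0,"ry": 0,"rz": 0,"jaw": 1},{"dx": 0,"dy": 0,"dz": 0.0035,"rx": 0,"ry": 0,"rz": 0,"jaw": 1}]'

```text
time_s: 22.08
eef_pos: [0.5246, -0.3707, 0.1911]
orientation: [-0.0, 0.131, 0.991, 0.0]
ft_force: [0.3, -0.3, -2.9]
gripper_width: 0.0574
```

Request:
apply_moves --moves '[{"dx": 0,"dy": 0,"dz": 0.0005,"rx": 0,"ry": 0,"rz": 0,"jaw": 1},{"dx": 0,"dy": 0,"dz": 0.001,"rx": 0,"ry": 0,"rz": 0,"jaw": 1},{"dx": 0,"dy": 0,"dz": 0.001,"rx": 0,"ry": 0,"rz": 0,"jaw": 1}]'

```text
time_s: 22.33
eef_pos: [0.5246, -0.3707, 0.1901]
orientation: [-0.0, 0.131, 0.991, 0.0]
ft_force: [0.4, 0.2, -2.2]
gripper_width: 0.0575
```

Request:
apply_moves --moves '[{"dx": 0,"dy": 0,"dz": 0.0005,"rx": 0,"ry": 0,"rz": 0,"jaw": 1},{"dx": 0,"dy": 0,"dz": 0.001,"rx": 0,"ry": 0,"rz": 0,"jaw": 1},{"dx": 0,"dy": 0,"dz": 0.001,"rx": 0,"ry": 0,"rz": 0,"jaw": 1}]'

```text
time_s: 22.58
eef_pos: [0.5246, -0.3707, 0.189]
orientation: [-0.0, 0.131, 0.991, 0.0]
ft_force: [-0.6, -1.0, -1.5]
gripper_width: 0.0577
```

Request:
apply_moves --moves '[{"dx": 0,"dy": 0,"dz": 0.0005,"rx": 0,"ry": 0,"rz": 0,"jaw": 1},{"dx": 0,"dy": 0,"dz": 0.001,"rx": 0,"ry": 0,"rz": 0,"jaw": 1},{"dx": 0,"dy": 0,"dz": 0.001,"rx": 0,"ry": 0,"rz": 0,"jaw": 1}]'

```text
time_s: 22.83
eef_pos: [0.5247, -0.3707, 0.1882]
orientation: [0.0, 0.131, 0.991, -0.0]
ft_force: [-0.1, 1.4, -2.1]
gripper_width: 0.0577
```

Request:
apply_moves --moves '[{"dx": 0,"dy": 0,"dz": 0.0005,"rx": 0,"ry": 0,"rz": 0,"jaw": 1},{"dx": 0,"dy": 0,"dz": 0.001,"rx": 0,"ry": 0,"rz": 0,"jaw": 1},{"dx": 0,"dy": 0,"dz": 0.001,"rx": 0,"ry": 0,"rz": 0,"jaw": 1}]'

```text
time_s: 23.08
eef_pos: [0.5247, -0.3708, 0.1876]
orientation: [-0.0, 0.131, 0.991, -0.0]
ft_force: [-2.6, 2.2, 2.0]
gripper_width: 0.0573
```

Contact: the force rose to +2.0 N, about 4 N above the held weight. Release and rise.

Request:
apply_moves --moves '[{"dx": 0,"dy": 0,"dz": 0,"rx": 0,"ry": 0,"rz": 0,"jaw": -0.5},{"dx": 0,"dy": 0,"dz": 0,"rx": 0,"ry": 0,"rz": 0,"jaw": -0.65},{"dx": 0,"dy": 0,"dz": 0,"rx": 0,"ry": 0,"rz": 0,"jaw": -0.65},{"dx": 0,"dy": 0,"dz": 0,"rx": 0,"ry": 0,"rz": 0,"jaw": -0.65},{"dx": 0,"dy": 0,"dz": -0.01,"rx": 0,"ry": 0,"rz": 0,"jaw": -0.65},{"dx": 0,"dy": 0,"dz": -0.035,"rx": 0,"ry": 0,"rz": 0,"jaw": -0.65},{"dx": 0,"dy": 0,"dz": -0.07,"rx": 0,"ry": 0,"rz": 0,"jaw": -0.65},{"dx": 0,"dy": 0,"dz": -0.11,"rx": 0,"ry": 0,"rz": 0,"jaw": -1},{"dx": 0,"dy": 0,"dz": -0.13,"rx": 0,"ry": 0,"rz": 0,"jaw": -1},{"dx": 0,"dy": 0,"dz": -0.13,"rx": 0,"ry": 0,"rz": 0,"jaw": -1}]'

```text
time_s: 23.92
eef_pos: [0.5261, -0.372, 0.3253]
orientation: [0.005, 0.131, 0.991, -0.004]
ft_force: [-0.1, -0.2, 1.3]
gripper_width: 0.0855
```

Run:
```python
from h import *
s=telemetry.observe();print(s["time_s"],np.round(s["eef_pos"],4),np.round(s["ft_force"],1),s["gripper_width"])
w=read_camera("wrist")["image"];t=read_camera("top")["image"];a=cv2.imread("pics/w11.png")
top=cv2.resize(t[150:310,100:460],(800,356),interpolation=cv2.INTER_CUBIC)
b=np.hstack([cv2.resize(a[50:330,100:460],(314,244)),cv2.resize(w[50:420],(370,244))]);b=cv2.copyMakeBorder(b,0,0,0,800-b.shape[1],cv2.BORDER_CONSTANT)
cv2.imwrite("pics/fin.png",np.vstack([top,b]))
```

```text
23.9167 [ 0.5261 -0.372   0.3253] [-0.1 -0.2  1.3] 0.0854924697227817
```

View pics/fin.png

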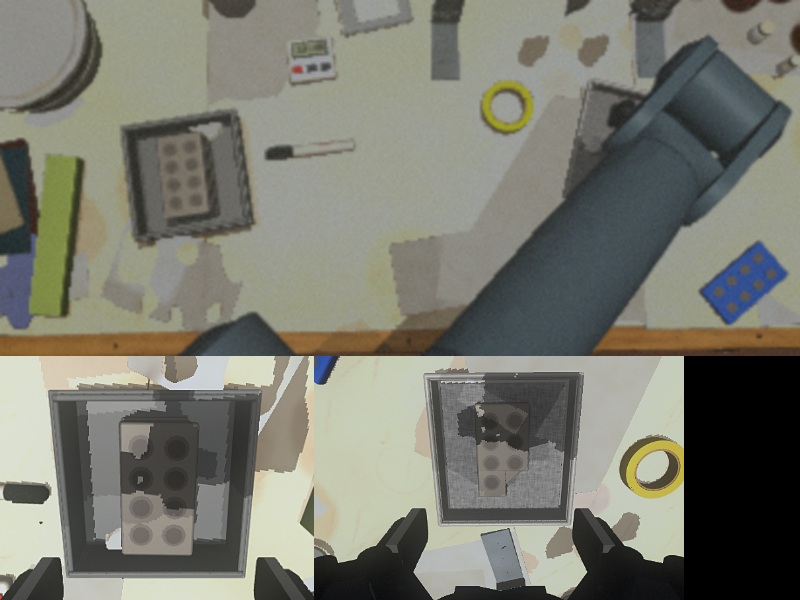

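The stack is square in the crate, the chipped plate lies flat and centred in the tray, and the bystanders and the blue plate haven't moved. Handing in.

```bash
python3 -c "
from cell import ticket
print(ticket.finish_job())"
```

```text
the job is handed in; nothing more can be done
None
```

All three plates are put away. The two whole ones are stacked on the pile in the crate, and the chipped one lies flat in the discard tray. The job was handed in at about 24 s of the 69 s limit.

- **Placing:** I lowered each plate in steps of about 1 mm until the wrist force changed by about 4–6 N, then released it. The pile top was at about 42 mm.
- **Last pictures:** The stack is square in the crate. The chipped plate is centred in the tray, and the gripper is open and clear. The timer, tape roll, marker, carton and blue look-alike are where they were. The wash bottle was outside the final pictures; the arm never went near it.
- **What didn't go to plan:** On the first grip of plate A the fingertips touched the bench with about 6 N. I regripped 6 mm higher, which read about 9 N upward for a moment before the lift. The networks missed the plates in a few views, so I used edge measurements there; these agreed within about 2 mm.

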